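Pulse-spin the tubes in the mini centrifuge

TASK

Give the tubes in the mini centrifuge a short spin: push its raised blue lid fully shut, then press the raised, white-striped end of the black rocker fully down to switch it on, then press the green key fully down and keep it down, since it spins only while it is held. The program finishes while still holding the green key down. Do not press the red key, and leave everything else on the bench where it stands.

Things in the scene. Friction and masses are not known exactly. Their poses are not given: they have to be found in the camera images.
- centrifuge: mini centrifuge, white, fixed to the counter, 206 (x) x 170 (y) x 86 mm without its lid. Origin at the centre of its underside; its x axis points from the front (controls, robot's side) to the back (hinge). Its front deck (x from -102 to -18 mm) is flat at 55 mm height and carries the rocker, the green key and the red key in a row at x = -60 mm, y = +54, 0 and -54 mm; which control is in which place differs each time. Behind the deck stands the rotor bowl, its rim 85 mm high.
- lid (a joint): angle of the blue lid with clear window: 0 = fully shut, positive = raised (starts between 0.25 and 0.5 rad, limit 1.0). Hinged along the back of the bowl; friction keeps it where it is left, and about 2 to 4 N straight down near its front part pushes it shut against a hard stop. The lid is 117 mm long from hinge to front edge, 158 mm wide, 10 mm thick; its top is about 96 mm above the counter when shut.
- lid_pad (a point): centre of the top of the black ribbed rubber push pad (30 x 60 mm) near the lid's front edge, 92 mm from the hinge; moves with the lid. When shut it lies 98 mm above the counter, at x = 3 mm, y = 0 of the centrifuge.
- lid_hinge (a point): middle of the lid's hinge axis (which runs along the centrifuge's y), fixed, 86 mm above the counter, at x = 95 mm of the centrifuge.
- rocker (a joint): angle of the black rocker switch: about 0 = off (front end raised), 0.4 rad = fully on (front end pressed down to its hard stop). It turns about a pivot across its middle and stays where it is left (friction); about 2.5 N on the striped end moves it.
- rocker_on_end (a point): the point to press: on the top face of the rocker's striped front end, 22 mm from the pivot toward the centrifuge's front. The rocker is a paddle 60 mm long (along the centrifuge's x) and 28 mm wide; this point starts about 77 mm above the counter and ends about 9 mm lower when on.
- pulse_key_base: grey round collar (44 mm across, 12 mm tall) of the green key, together with the green key; origin at the centre of its underside, on the deck; fixed.
- pulse_key (a joint): travel of the green round key: 0 = up, 0.006 m = fully down. Sprung: begins to move at 1.5 N, fully down at 5 N, returns when let go.
- pulse_key_top (a point): centre of the flat top of the green key (28 mm across), 77 mm above the counter when up.
- stop_key (a joint): travel of the red round key (same size and spring as the green one): 0 = up, 0.006 m = fully down. Not to be pressed.
- stop_key_top (a point): centre of the flat top of the red key (28 mm across), 77 mm above the counter when up.
- petri_dish: covered culture dish with a pink medium, loose, 93 mm across and 16 mm tall, lying at the right; origin at the centre of its underside. Leave alone.
- brown_reagent: white reagent bottle with a purple band and black cap, loose, 56 mm across and 120 mm tall, at the front right; origin at the centre of its underside. Leave alone.
- specimen_cup: white lidded specimen cup, loose, 49 mm across and 55 mm tall, standing upright at the right of the centrifuge, in front of the tube rack; origin at the centre of its underside. Leave alone.
- dropper_vial: small dropper vial with a white cap, loose, 26 mm across and 58 mm tall, standing behind the centrifuge, about 133 mm from its middle; origin at the centre of its underside. Leave alone.
- tape_roll: cream roll of label tape, loose, 55 mm across and 18 mm tall, lying near the front edge, straight ahead of the robot; origin at the centre of its underside. Leave alone.
- orange_rack: empty orange tube rack, loose, 68 x 176 x 30 mm, at the front right; origin at the centre of its underside. Leave alone.

How it is judged:
By the outcome, as a careful person would: the job done as asked, in the order asked, and still so for the second after the job is handed in, while the arm keeps its last pose, push and grip.
It also fails if it takes over 38 s, if anything falls off the work surface, if the arm or the gripper's body presses on something with over 40 N, if the wrist force passes 120 N, or if a joint passes its speed limit or range.

ROBOT

A 6-joint arm with a two-finger parallel gripper is mounted at the origin on a cart in front of the work surface, level with it; the furniture and walls round the work are solid. World frame = base frame: x ahead of the robot, y to its left, z up, the work surface at z = 0. Lengths are in m, angles in rad, forces in N, time in s.
With the tool pointing down it reaches from about 0.275 to 0.875 m from the base axis. Payload 12.5 kg.
Tool frame: the origin (TCP) lies at the centre of the arm's flange, where the gripper is bolted on; the fingertips stand 173 mm ahead of it and the grasp point (between the pads) lies 155 mm ahead of it; x points along the fingers, y is the direction in which the jaws open and shut, and the axes are right-handed (so a half turn about x gives the same grasp; the last joint's range is limited). The gripper opens to 85 mm and grips with 20 to 120 N. Pads are 22 mm wide; open, the fingers measure 114 mm over their backs; the gripper's body (76 mm by 85 mm) begins 54 mm behind the grasp point. The pads swing forward as they close: fully open they stand 13 mm farther back than shut.
Start: joints at [1.093, 0.351, 1.652, -0, 1.139, -0.085], TCP at [0.21, 0.508, 0.405] pointing down, gripper open.
Joint ranges: [-2.75, 2.75], [-0.79, 2.1], [0.01, 2.65], [-1.57, 4.71], [0.07, 3.14], [-2.87, 2.87]. Speed limits (rad/s): [2.22, 2.22, 2.79, 3.14, 3.14, 3.14].

INTERFACE

Orientations are given as a unit quaternion [x, y, z, w].
In Python, from workcell import observe, camera, close_job gives the robot as it stands.
- The arm moves only by the tool arm_command, never from a script. Its argument "rows" is a list of rows, each a list of 6 numbers: the shift along the tool's x, y, z in mm, then the turn, a rotation vector about the tool's x, y, z in degrees. In form: [[dx, dy, dz, rx, ry, rz], ...]. A call has exactly 10 rows; each row is the pose to reach, as a shift and turn from the pose commanded when the call began, along the tool's axes at that moment; what a row does not reach only later rows make up. A row lasts 1/8 s, in which the tool goes at most 62.5 mm and 10.7 degrees, less where a joint would pass 70% of its speed; a pose out of reach is approached as far as the arm can. A call with a gripper value outside its range is refused whole. "jaw" is the finger opening in mm, from 0 to 85.4, set as the call begins (left out, the last holds). The fingers move at their own pace and stop on an object; "newtons" is the grip in N (left out, the last holds). Time passes only in rows, so rows that repeat a pose let the fingers close, or fill a call up. It gives the time, the measured TCP pose, the force and the opening at its end, in the units of the state.
- observe(): the state, without advancing time (a new reading comes with each control period).
- camera(name): name is "scene" or "top"; returns a dict with "img" (384x512x3 uint8, red, green, blue), "fov_y" (degrees; the focal length in pixels is half the picture's height over the tangent of half this angle, whatever the lens; pixels are square), "cx", "cy" (the principal point, pixels), "distortion" ([k1, k2, p1, p2, k3] as OpenCV has them; the pictures are not rectified), "R" (3x3) and "t" (3): a world point X has camera coordinates R X + t. Camera axes: x right, y down, z forward; pixel columns grow to the right and rows downward; lengths in m; the calibration is good to about 2 mm. A picture is of the moment at which its call begins. There is no depth.
- close_job(): hands the job in, once; it reports no verdict.
The state is a dict: "time_s": time; "qpos": joint angles; "qd": joint speeds; "tau": joint torques, N m; "tcp_pos": TCP position; "tcp_rot": TCP orientation; "wrist_force": force on the tool from outside, world axes, zero at the start; "ft_torque": the same for the moment, N m; "gripper_width": finger opening in m.
Only numpy, scipy, OpenCV 4.12 (cv2) and the standard library are available. Lean on these libraries where they do the work, as an engineer would, in place of code of your own. Each camera call takes 0.05 s, during which the arm holds its last target.

## Working session

There is one attempt and no reset: what is moved stays moved. The work goes in short steps, Python scripts to look and compute and a tool call to move; the robot and the scene stay as the last step left them, time stands still between calls to the robot, and variables do not carry over. Pictures are saved under pics/ and viewed, and the job is handed in when it is done.

Besides the shell and the picture viewer there is one more tool, called by a JSON object that holds its "api" and its "payload". arm_command: Moves the arm, as the interface text tells. Its arguments: {"type":"object","properties":{"rows":{"type":"array"},"jaw":{"type":"number"},"newtons":{"type":"number"}},"required":["rows"]}

```bash
ls; mkdir -p pics; python3 - <<'E'
from workcell import observe, camera
import cv2,pickle
o=observe();print(o)
for n in("scene","top"):
    c=camera(n);pickle.dump(c,open(n+".pkl","wb"));cv2.imwrite(f"pics/{n}0.png",cv2.resize(c["img"][:,:,::-1],(800,600),interpolation=cv2.INTER_CUBIC))
    print({k:v for k,v in c.items() if k!="img"})
E
```

```text
pics
{'time_s': 0.0, 'qpos': array([ 1.09340587e+00,  3.51265632e-01,  1.65244072e+00, -2.23335946e-05,
        1.13910231e+00, -8.45563744e-02]), 'qd': array([-6.34797957e-04, -1.94358481e-03,  9.40951271e-04,  1.38632636e-03,
        6.73473961e-04,  7.97118064e-05]), 'tau': array([ 2.00439048e-03, -5.06091785e+01, -2.91421294e+01, -3.43041324e-05,
        4.35778071e-03,  1.61168163e-05]), 'tcp_pos': array([0.21044036, 0.5080075 , 0.40413588]), 'tcp_rot': array([ 0.13757818,  0.69362345, -0.13840828,  0.6933988 ]), 'wrist_force': array([ 0.63068141, -0.35525018, -0.13783387]), 'ft_torque': array([ 0.00403601, -0.0099399 , -0.00691579]), 'gripper_width': 0.0850080020728651}
{'fov_y': 55.95915579826996, 'cx': 250.28225880128258, 'cy': 199.30963381585502, 'distortion': array([0.01507, 0.     , 0.     , 0.     , 0.     ]), 'R': array([[ 0.48956679, -0.87196144,  0.00275715],
       [-0.39215844, -0.22300114, -0.89245854],
       [ 0.77880429,  0.43583682, -0.45112099]]), 't': array([-0.38935925,  0.26205102,  0.81173884])}
{'fov_y': 57.057598929397344, 'cx': 260.5414242246, 'cy': 191.35425377168445, 'distortion': array([0.01568226, 0.        , 0.        , 0.        , 0.        ]), 'R': array([[-0.01418685, -0.99969754, -0.020089  ],
       [-0.98210861,  0.01770469, -0.18748125],
       [ 0.18778021,  0.01706982, -0.98206273]]), 't': array([-0.08365539,  0.58565313,  1.16330552])}
```

View pics/scene0.png

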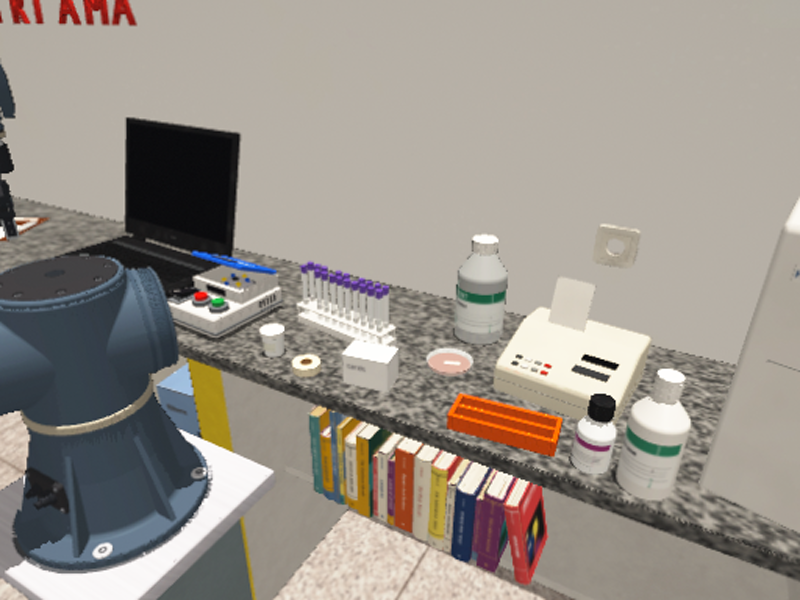

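View pics/top0.png

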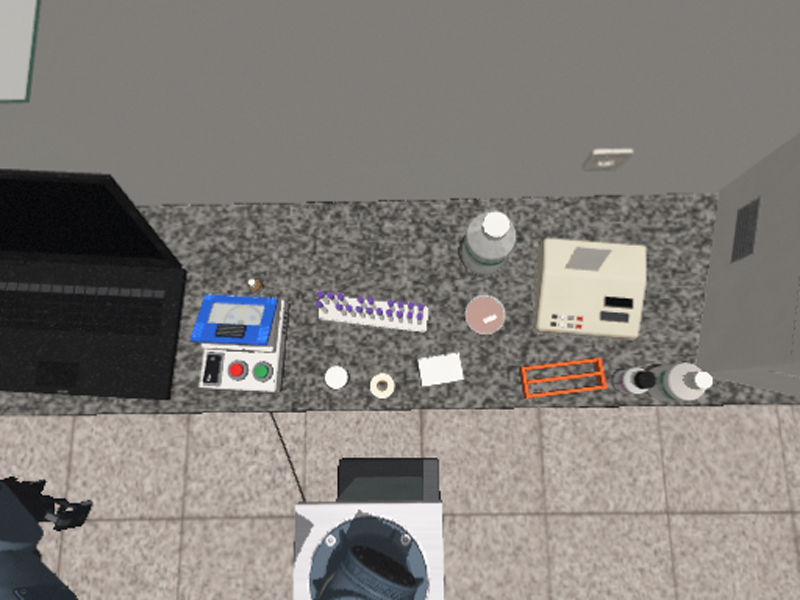

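The centrifuge is at about (240,340) in the top picture. The rocker is on the left (211,370), red in the middle (236,370) and green on the right (262,371). I'll zoom in to measure.

```bash
python3 - <<'E'
import cv2,pickle
c=pickle.load(open("top.pkl","rb"))["img"][175:260,115:195,::-1]
cv2.imwrite("pics/t1.png",cv2.resize(c,None,fx=7,fy=7,interpolation=cv2.INTER_CUBIC))
c=pickle.load(open("scene.pkl","rb"))["img"][150:225,95:195,::-1]
cv2.imwrite("pics/s1.png",cv2.resize(c,None,fx=8,fy=8,interpolation=cv2.INTER_CUBIC))
E
```

```text
(no output)
```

View pics/t1.png

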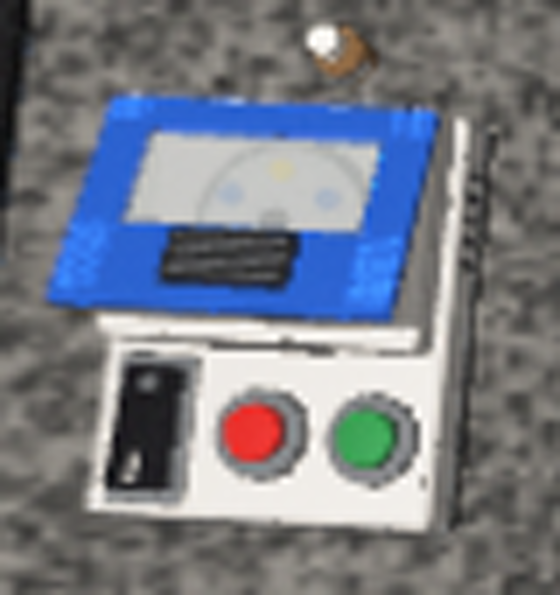

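View pics/s1.png

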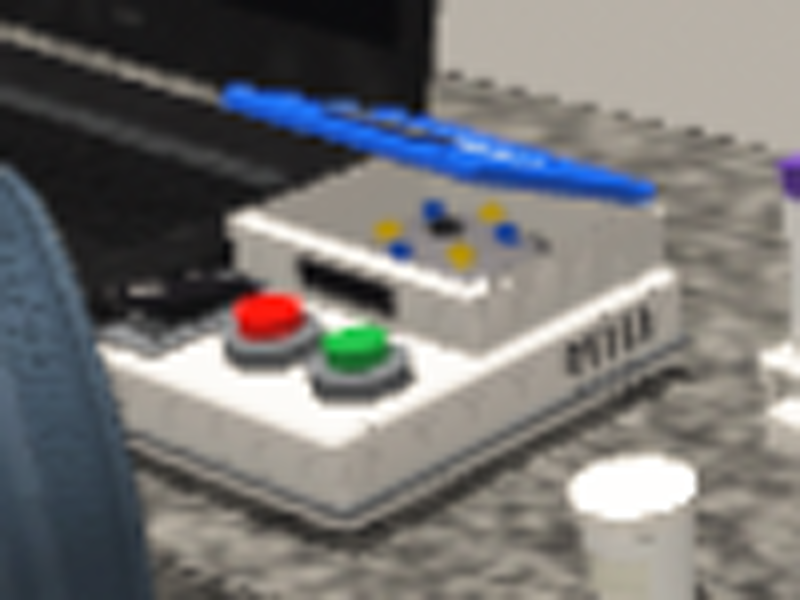

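```bash
cat > fit.py <<'E'
import cv2,pickle,numpy as np
from scipy.optimize import least_squares
C={n:pickle.load(open(n+".pkl","rb")) for n in("top","scene")}
def proj(n,X):
    c=C[n];f=192/np.tan(np.radians(c["fov_y"]/2));K=np.array([[f,0,c["cx"]],[0,f,c["cy"]],[0,0,1]])
    return cv2.projectPoints(np.array(X,float).reshape(-1,1,3),cv2.Rodrigues(c["R"])[0],c["t"],K,c["distortion"])[0][:,0]
def lid(r,y,h,a): # r from hinge, h above hinge plane
    return [.095-r*np.cos(a)-h*np.sin(a)*0+h*np.sin(a), y, .086+r*np.sin(a)+h*np.cos(a)]
def pts(a):
    return [("top",252,432,[-.06,0,.077]),("top",363,439,[-.06,-.054,.077]),("top",90,510,[-.102,.085,.055]),("top",435,527,[-.102,-.085,.055]),
 ("top",229,258,lid(.092,0,.012,a)),("top",48,300,lid(.117,.079,.010,a)),("top",392,318,lid(.117,-.079,.010,a)),
 ("scene",268,312,[-.06,0,.077]),("scene",357,344,[-.06,-.054,.077]),("scene",333,443,[-.102,-.085,.055])]
def W(P,p):
    c,s=np.cos(p[2]),np.sin(p[2]);return [p[0]+c*P[0]-s*P[1],p[1]+s*P[0]+c*P[1],P[2]]
def res(p):
    r=[]
    for n,u,v,P in pts(p[3]):
        k,u0,v0=(7,115,175) if n=="top" else (8,95,150)
        q=proj(n,W(P,p))[0]; r+=[q[0]-((u+.5)/k-.5+u0),q[1]-((v+.5)/k-.5+v0)]
    return np.array(r)
if __name__=="__main__":
    s=least_squares(res,[.5,.25,0,.35],loss="soft_l1");p=s.x
    print(p,np.degrees(p[2]));print(res(p).reshape(-1,2).round(2))
    for nm,P in dict(pad=lid(.092,0,.012,p[3]),padshut=[.003,0,.098],rock=[-.082,.054,.077],red=[-.06,0,.077],green=[-.06,-.054,.077]).items(): print(nm,np.round(W(P,p),4))
E
python3 fit.py
```

```text
[ 0.49442227  0.2692193  -0.07234531  0.40888558] -4.145081090791192
[[ 0.01  0.05]
 [ 0.3  -0.03]
 [-1.26  0.46]
 [-0.33  0.91]
 [ 0.29  0.15]
 [-0.32 -0.12]
 [ 0.03  0.05]
 [ 0.56 -0.42]
 [ 0.3  -0.61]
 [ 0.64  0.12]]
pad [0.5097 0.2681 0.1336]
padshut [0.4974 0.269  0.098 ]
rock [0.4165 0.329  0.077 ]
red [0.4346 0.2736 0.077 ]
green [0.4307 0.2197 0.077 ]
```

```bash
cat > goal.py <<'E'
import sys,numpy as np
from scipy.spatial.transform import Rotation as R
from workcell import observe
def goal(tip,yaw=None):
    o=observe();r=R.from_quat(o["tcp_rot"]);M=r.as_matrix()
    print("t",o["time_s"],"pos",o["tcp_pos"].round(4),"F",o["wrist_force"].round(1),"w",round(o["gripper_width"],4));
    tgt=np.array(tip)+[0,0,.173]
    print("shift mm",(M.T@(tgt-o["tcp_pos"])*1000).round(1))
    print("axes x,y,z:",M.T.round(3).tolist(),"q",o["qpos"].round(2))
    if yaw is not None:
        y=np.array([np.cos(yaw),np.sin(yaw),0]);x=np.array([0,0,-1.]);T=np.c_[x,y,np.cross(x,y)]
        for s in(1,-1):
            T2=T*np.array([1,s,s]);print("rv deg",np.degrees((r.inv()*R.from_matrix(T2)).as_rotvec()).round(1))
if __name__=="__main__":
    a=list(map(float,sys.argv[1:]));goal(a[:3],a[3] if len(a)>3 else None)
E
python3 goal.py .500 .269 .18 -.0723;python3 goal.py .500 .269 .18 1.498
```

```text
t 0.1 pos [0.2105 0.508  0.4042] F [-0.4 -0.3  1. ] w 0.0853
shift mm [  51.3 -109.9  359. ]
axes x,y,z: [[-0.0, -0.001, -1.0], [0.383, 0.924, -0.001], [0.924, -0.383, -0.0]] q [ 1.09  0.35  1.65 -0.    1.14 -0.08]
rv deg [71.6  0.   0.1]
rv deg [-1.084e+02 -1.000e-01  0.000e+00]
t 0.1 pos [0.2105 0.508  0.4042] F [-0.4 -0.3  1. ] w 0.0853
shift mm [  51.3 -109.9  359. ]
axes x,y,z: [[-0.0, -0.001, -1.0], [0.383, 0.924, -0.001], [0.924, -0.383, -0.0]] q [ 1.09  0.35  1.65 -0.    1.14 -0.08]
rv deg [-18.3  -0.    0.1]
rv deg [1.617e+02 1.000e-01 0.000e+00]
```

{"api": "arm_command", "payload": {"rows": [[0, -11, 36, -2, 0, 0], [0, -22, 72, -4, 0, 0], [0, -33, 108, -6, 0, 0], [0, -44, 144, -8, 0, 0], [0, -55, 180, -10, 0, 0], [10, -66, 216, -12, 0, 0], [20, -77, 252, -14, 0, 0], [30, -88, 288, -16, 0, 0], [40, -99, 324, -18.3, 0, 0], [50, -110, 359, -18.3, 0, 0]], "jaw": 0, "newtons": 40}}

```text
time_s: 1.35
tcp_pos: [0.5009, 0.2681, 0.3541]
tcp_rot: [0.026, 0.707, -0.026, 0.706]
wrist_force: [-0.7, 0.3, 1.2]
gripper_width: -0.0001
```

```bash
python3 goal.py .500 .269 .097 1.498; python3 - <<'E'
from workcell import camera
import cv2
for n,s in (("top",(150,260,100,210)),("scene",(60,230,60,210))):
    c=camera(n)["img"][s[0]:s[1],s[2]:s[3],::-1];cv2.imwrite(f"pics/{n}1.png",cv2.resize(c,None,fx=3.5,fy=3.5,interpolation=cv2.INTER_CUBIC))
E
```

```text
t 1.35 pos [0.5009 0.2681 0.3541] F [-0.7  0.3  1.2] w -0.0001
shift mm [84.1  0.8 -0.9]
axes x,y,z: [[-0.0, -0.0, -1.0], [0.073, 0.997, -0.0], [0.997, -0.073, -0.0]] q [ 0.41  0.44  1.65 -0.    1.05 -1.09]
rv deg [-0. -0.  0.]
rv deg [180.   0.   0.]
```

View pics/top1.png

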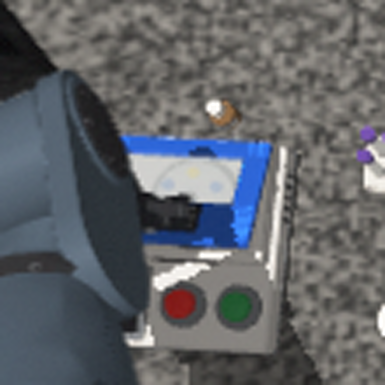

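View pics/scene1.png

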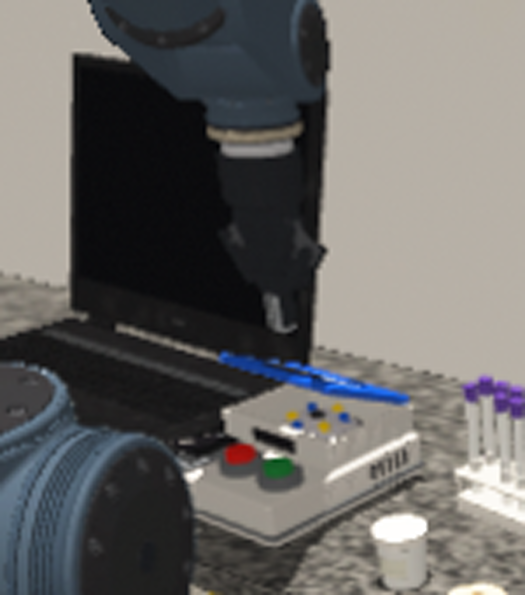

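The closed fingertips hover above the lid pad and the lid is still raised. I'll push it down now.

{"api": "arm_command", "payload": {"rows": [[20, 0, 0, 0, 0, 0], [35, 0, 0, 0, 0, 0], [44, 0, 0, 0, 0, 0], [51, 0, 0, 0, 0, 0], [58, 0, 0, 0, 0, 0], [65, 0, 0, 0, 0, 0], [72, 0, 0, 0, 0, 0], [77, 0, 0, 0, 0, 0], [81, 0, 0, 0, 0, 0], [83, 0, 0, 0, 0, 0]]}}

```text
time_s: 2.7
tcp_pos: [0.5001, 0.2691, 0.2716]
tcp_rot: [0.026, 0.707, -0.026, 0.707]
wrist_force: [-5.1, -1.2, 15.1]
gripper_width: -0.0
```

{"api": "arm_command", "payload": {"rows": [[0.5, 0, 0, 0, 0, 0], [1, 0, 0, 0, 0, 0], [1, 0, 0, 0, 0, 0], [1, 0, 0, 0, 0, 0], [1, 0, 0, 0, 0, 0], [1, 0, 0, 0, 0, 0], [1, 0, 0, 0, 0, 0], [1, 0, 0, 0, 0, 0], [1, 0, 0, 0, 0, 0], [1, 0, 0, 0, 0, 0]]}}

```text
time_s: 3.95
tcp_pos: [0.5, 0.2691, 0.2716]
tcp_rot: [0.026, 0.707, -0.026, 0.707]
wrist_force: [-5.6, -1.6, 12.0]
gripper_width: -0.0002
```

```bash
python3 goal.py .416 .329 .10 1.498
```

```text
t 3.95 pos [0.5    0.2691 0.2716] F [-5.6 -1.6 12. ] w -0.0002
shift mm [ -1.4  53.6 -88.2]
axes x,y,z: [[0.0, 0.0, -1.0], [0.073, 0.997, 0.0], [0.997, -0.073, 0.0]] q [ 0.41  0.55  1.71 -0.    0.88 -1.09]
rv deg [-0.  0. -0.]
rv deg [180.  -0.  -0.]
```

{"api": "arm_command", "payload": {"rows": [[-15, 0, 0, 0, 0, 0], [-35, 0, 0, 0, 0, 0], [-50, 8, -13, 0, 0, 0], [-50, 18, -30, 0, 0, 0], [-50, 30, -50, 0, 0, 0], [-50, 42, -70, 0, 0, 0], [-50, 51, -84, 0, 0, 0], [-40, 54, -88, 0, 0, 0], [-25, 54, -88, 0, 0, 0], [-15, 54, -88, 0, 0, 0]]}}

```text
time_s: 5.2
tcp_pos: [0.4164, 0.329, 0.2841]
tcp_rot: [0.026, 0.707, -0.026, 0.706]
wrist_force: [0.4, -0.3, -0.2]
gripper_width: 0.0001
```

```bash
python3 goal.py .416 .329 .068 1.498; python3 - <<'E'
from workcell import camera
import cv2
for n,s in (("top",(150,260,100,210)),("scene",(60,230,60,210))):
    c=camera(n)["img"][s[0]:s[1],s[2]:s[3],::-1];cv2.imwrite(f"pics/{n}2.png",cv2.resize(c,None,fx=3.5,fy=3.5,interpolation=cv2.INTER_CUBIC))
E
```

```text
t 5.2 pos [0.4164 0.329  0.2841] F [ 0.4 -0.3 -0.2] w 0.0001
shift mm [43.1  0.  -0.4]
axes x,y,z: [[-0.001, -0.001, -1.0], [0.074, 0.997, -0.001], [0.997, -0.074, -0.001]] q [ 0.58  0.48  1.8  -0.    0.86 -0.92]
rv deg [-0.1 -0.1  0.1]
rv deg [1.799e+02 1.000e-01 1.000e-01]
```

View pics/top2.png

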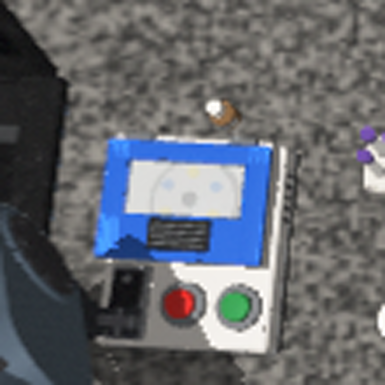

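View pics/scene2.png

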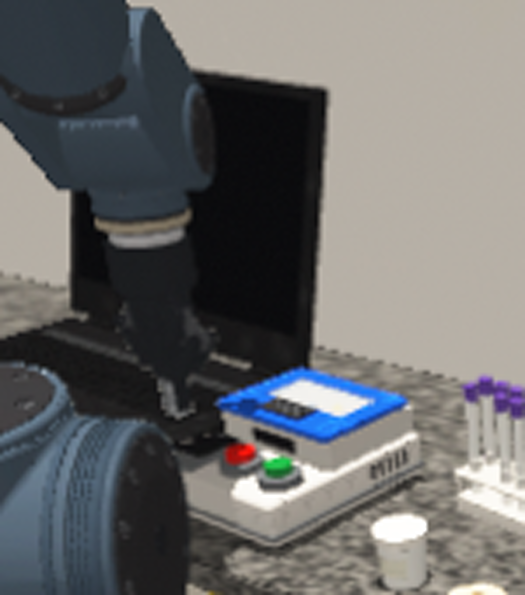

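The lid is shut and lies flat. The tip is over the rocker's front end, so I'll press it now.

{"api": "arm_command", "payload": {"rows": [[15, 0, 0, 0, 0, 0], [26, 0, 0, 0, 0, 0], [31, 0, 0, 0, 0, 0], [34, 0, 0, 0, 0, 0], [36, 0, 0, 0, 0, 0], [38, 0, 0, 0, 0, 0], [40, 0, 0, 0, 0, 0], [41, 0, 0, 0, 0, 0], [42, 0, 0, 0, 0, 0], [42, 0, 0, 0, 0, 0]]}}

```text
time_s: 6.55
tcp_pos: [0.4162, 0.3294, 0.2436]
tcp_rot: [0.026, 0.707, -0.026, 0.707]
wrist_force: [-2.7, 0.5, 3.0]
gripper_width: 0.0003
```

Tip at 70.6 mm with 3 N, so it's still moving. I'll continue.

{"api": "arm_command", "payload": {"rows": [[0.5, 0, 0, 0, 0, 0], [1, 0, 0, 0, 0, 0], [1.5, 0, 0, 0, 0, 0], [2, 0, 0, 0, 0, 0], [2.5, 0, 0, 0, 0, 0], [3, 0, 0, 0, 0, 0], [3, 0, 0, 0, 0, 0], [3, 0, 0, 0, 0, 0], [3, 0, 0, 0, 0, 0], [3, 0, 0, 0, 0, 0]]}}

```text
time_s: 7.8
tcp_pos: [0.4163, 0.3295, 0.2426]
tcp_rot: [0.026, 0.706, -0.026, 0.707]
wrist_force: [-11.5, -4.0, 28.7]
gripper_width: -0.0001
```

Force jumped to 29 N with the position stalled at 69.6 mm, so it's on the hard stop. I'll lift and move over the green key.

{"api": "arm_command", "payload": {"rows": [[-15, 0, 0, 0, 0, 0], [-35, 0, 0, 0, 0, 0], [-50, 0, 0, 0, 0, 0], [-60, 0, 0, 0, 0, 0], [-60, -15, 3, 0, 0, 0], [-60, -40, 8, 0, 0, 0], [-60, -70, 15, 0, 0, 0], [-60, -95, 20, 0, 0, 0], [-60, -108, 22, 0, 0, 0], [-60, -108, 22, 0, 0, 0]]}}

```text
time_s: 9.05
tcp_pos: [0.4303, 0.2194, 0.3005]
tcp_rot: [0.026, 0.707, -0.026, 0.706]
wrist_force: [-0.4, 0.6, 0.3]
gripper_width: -0.0002
```

```bash
python3 goal.py .4307 .2197 .077 1.498; python3 - <<'E'
from workcell import camera
import cv2
for n,s in (("top",(165,250,105,195)),("scene",(80,230,70,200))):
    c=camera(n)["img"][s[0]:s[1],s[2]:s[3],::-1];cv2.imwrite(f"pics/{n}3.png",cv2.resize(c,None,fx=4,fy=4,interpolation=cv2.INTER_CUBIC))
E
```

```text
t 9.05 pos [0.4303 0.2194 0.3005] F [-0.4  0.6  0.3] w -0.0002
shift mm [50.5  0.4  0.4]
axes x,y,z: [[-0.001, -0.0, -1.0], [0.075, 0.997, -0.0], [0.997, -0.075, -0.0]] q [ 0.38  0.38  1.92  0.    0.85 -1.12]
rv deg [-0.1 -0.   0. ]
rv deg [179.9   0.    0. ]
```

View pics/top3.png

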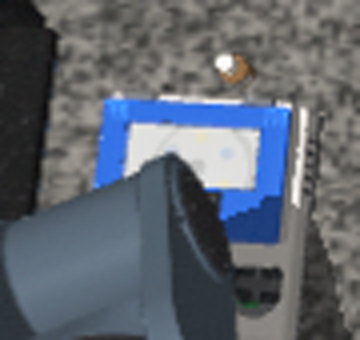

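View pics/scene3.png

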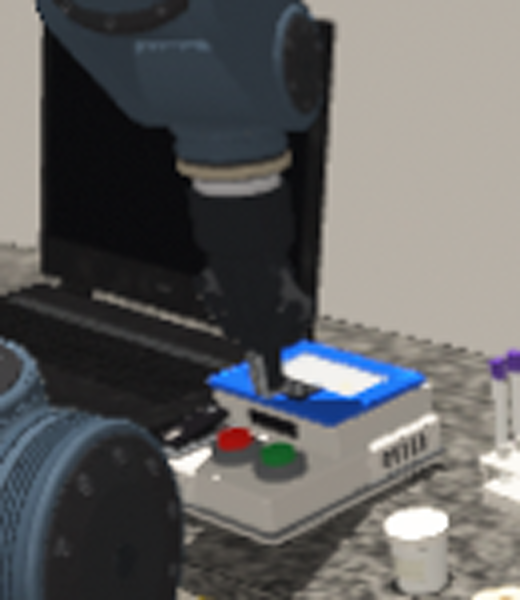

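The rocker is hidden behind the arm. There is time to spare, so I'll step aside to check it.

{"api": "arm_command", "payload": {"rows": [[-5, -10, 0, 0, 0, 0], [-10, -35, 0, 0, 0, 0], [-10, -65, 0, 0, 0, 0], [-10, -95, 0, 0, 0, 0], [-10, -120, 0, 0, 0, 0], [-10, -145, 0, 0, 0, 0], [-10, -165, 0, 0, 0, 0], [-10, -175, 0, 0, 0, 0], [-10, -180, 0, 0, 0, 0], [-10, -180, 0, 0, 0, 0]]}}

```text
time_s: 10.4
tcp_pos: [0.4171, 0.0407, 0.3108]
tcp_rot: [0.026, 0.707, -0.026, 0.707]
wrist_force: [0.1, 0.3, -0.3]
gripper_width: 0.0001
```

```bash
python3 - <<'E'
from workcell import camera
import cv2
n,s=("top",(175,260,105,195))
c=camera(n)["img"][s[0]:s[1],s[2]:s[3],::-1];cv2.imwrite(f"pics/{n}4.png",cv2.resize(c,None,fx=7,fy=7,interpolation=cv2.INTER_CUBIC))
n,s=("scene",(140,225,80,195))
c=camera(n)["img"][s[0]:s[1],s[2]:s[3],::-1];cv2.imwrite(f"pics/{n}4.png",cv2.resize(c,None,fx=7,fy=7,interpolation=cv2.INTER_CUBIC))
E
```

```text
(no output)
```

View pics/top4.png

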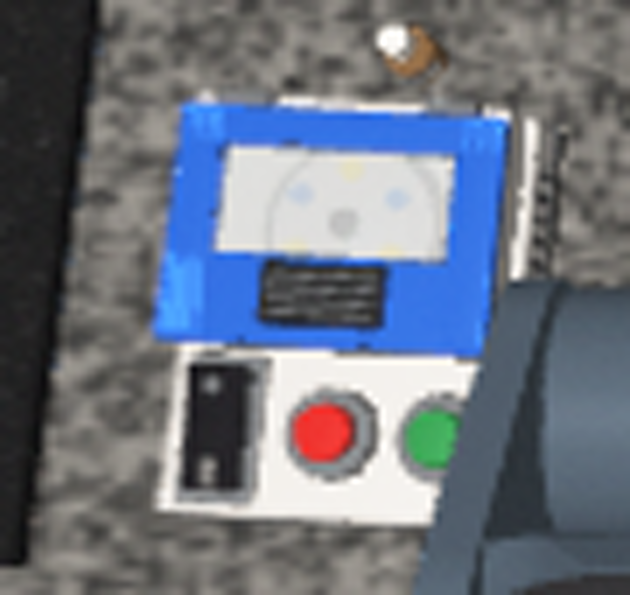

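View pics/scene4.png

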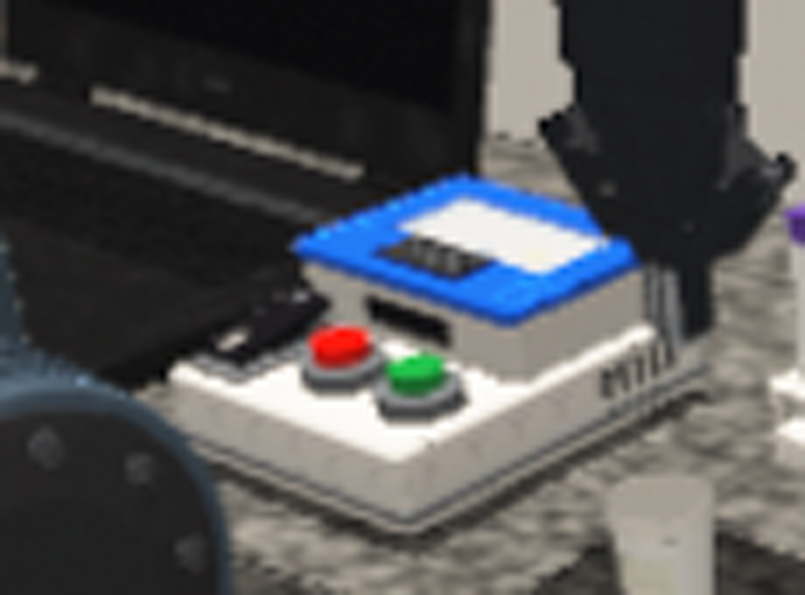

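The rocker at (215,430) in the top view now slopes down to the front, with its stripe visible in the scene view at (230,343). The lid is flat. I'll return to the green key.

{"api": "arm_command", "payload": {"rows": [[0, 10, 0, 0, 0, 0], [0, 35, 0, 0, 0, 0], [0, 65, 0, 0, 0, 0], [0, 95, 0, 0, 0, 0], [0, 120, 0, 0, 0, 0], [0, 145, 0, 0, 0, 0], [0, 165, 0, 0, 0, 0], [0, 175, 0, 0, 0, 0], [5, 180, 0, 0, 0, 0], [10, 180, 0, 0, 0, 0]]}}

```text
time_s: 11.75
tcp_pos: [0.4301, 0.22, 0.3002]
tcp_rot: [0.026, 0.707, -0.026, 0.707]
wrist_force: [-0.4, 0.2, 0.1]
gripper_width: 0.0
```

```bash
python3 goal.py .4307 .2197 .077 1.498
```

```text
t 11.75 pos [0.4301 0.22   0.3002] F [-0.4  0.2  0.1] w 0.0
shift mm [50.2 -0.3  0.6]
axes x,y,z: [[-0.0, -0.0, -1.0], [0.073, 0.997, -0.0], [0.997, -0.073, -0.0]] q [ 0.38  0.38  1.92 -0.    0.85 -1.12]
rv deg [-0. -0.  0.]
rv deg [180.   0.   0.]
```

{"api": "arm_command", "payload": {"rows": [[15, 0, 0, 0, 0, 0], [30, 0, 0, 0, 0, 0], [40, 0, 0, 0, 0, 0], [46, 0, 0, 0, 0, 0], [49, 0, 0, 0, 0, 0], [51, 0, 0, 0, 0, 0], [53, 0, 0, 0, 0, 0], [55, 0, 0, 0, 0, 0], [56, 0, 0, 0, 0, 0], [56.5, 0, 0, 0, 0, 0]]}}

```text
time_s: 13.0
tcp_pos: [0.4303, 0.2201, 0.2444]
tcp_rot: [0.026, 0.707, -0.026, 0.707]
wrist_force: [-2.2, -1.0, 10.0]
gripper_width: 0.0003
```

{"api": "arm_command", "payload": {"rows": [[0.5, 0, 0, 0, 0, 0], [1, 0, 0, 0, 0, 0], [1, 0, 0, 0, 0, 0], [1, 0, 0, 0, 0, 0], [1, 0, 0, 0, 0, 0], [1, 0, 0, 0, 0, 0], [1, 0, 0, 0, 0, 0], [1, 0, 0, 0, 0, 0], [1, 0, 0, 0, 0, 0], [1, 0, 0, 0, 0, 0]]}}

```text
time_s: 14.25
tcp_pos: [0.4303, 0.2201, 0.2442]
tcp_rot: [0.026, 0.706, -0.026, 0.707]
wrist_force: [-5.5, -2.5, 19.5]
gripper_width: -0.0002
```

```bash
python3 - <<'E'
from workcell import camera
import cv2
n,s=("scene",(110,225,80,195))
c=camera(n)["img"][s[0]:s[1],s[2]:s[3],::-1];cv2.imwrite(f"pics/{n}5.png",cv2.resize(c,None,fx=5,fy=5,interpolation=cv2.INTER_CUBIC))
E
python3 goal.py .4307 .2197 .071
```

```text
t 14.3 pos [0.4304 0.2201 0.2442] F [-5.8 -2.7 19.3] w 0.0001
shift mm [ 0.2 -0.4  0.4]
axes x,y,z: [[0.001, 0.0, -1.0], [0.073, 0.997, 0.0], [0.997, -0.073, 0.001]] q [ 0.38  0.48  1.95 -0.    0.72 -1.12]
```

View pics/scene5.png

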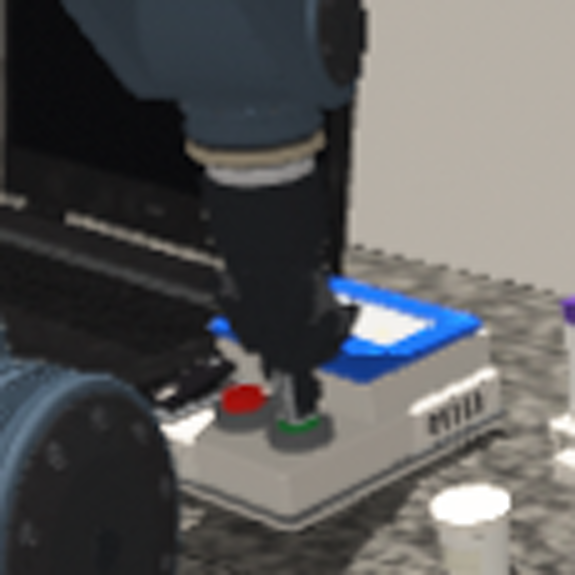

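The green key at (298,425) is down in its collar under the fingertips. The red key at (243,398) is clear and up. I'll hand the job in while holding.

```bash
python3 -c "
from workcell import close_job
print(close_job())"
```

```text
the job is handed in; nothing more can be done
None
```

I shut the lid, switched the rocker on and pressed the green key, in that order. I handed the job in at about 14.3 s with the green key still held down.

- **Lid:** it stalled at 98.6 mm under 12–15 N, against the 98 mm given for fully shut. It lay flat in both cameras afterwards.
- **Rocker:** it stalled on its stop at a tip height of 69.6 mm under 29 N. I moved the arm aside to look, and the rocker sloped down to the front.
- **Green key:** the fingertip stands at 71.2 mm, against 71 mm for fully down, and holds it with about 19 N. The picture shows it down in its collar.
- **Red key and bench:** the red key was up and clear of the fingers in the last picture. Nothing else was touched in any move. I did not re-check the loose objects one by one at the end.

No check failed. In the pose fit, the front-left deck corner was off by about 1.3 pixels (roughly 4 mm) and the other points by 1 pixel or less. The contact heights agreed with the fit.

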